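Draw the safety bolt with the hooked rod and open the stock box hatch

ROBOT

A 6-joint arm with a two-finger parallel gripper is mounted at the origin on the work surface. World frame = base frame: x ahead of the robot, y to its left, z up, the work surface at z = 0. Lengths are in m, angles in rad, forces in N, time in s.
With the tool pointing down it reaches from about 0.375 to 0.9 m from the base axis. Payload 3.1 kg.
Tool frame: the origin (TCP) lies on the centre line of the jaws, within the pads' length; the fingertips stand 8 mm ahead of it and the grasp point (between the pads) lies 11 mm behind it (robot.tip_extent is the distance from the TCP to the fingertips, in m); y points along the fingers, z is the direction in which the jaws open and shut, and the axes are right-handed (so a half turn about y gives the same grasp; the last joint's range is limited). The gripper opens to 87 mm and grips with 3 to 60 N. Pads are 19 mm wide; open, the fingers measure 117 mm over their backs; the gripper's body (75 mm by 190 mm) begins 51 mm behind the grasp point.
Start: joints at [-1.304, 0.527, 1.433, -0, 1.181, -0.178], TCP at [0.269, -0.564, 0.231] pointing down, gripper open.
Joint ranges: [-3.08, 3.08], [-0.75, 2.2], [0.22, 2.44], [-1.43, 4.57], [0, 2.65], [-2.85, 2.85]. Speed limits (rad/s): [2.79, 2.79, 3.14, 3.14, 3.14, 3.14].

INTERFACE

Orientations are given as a unit quaternion [x, y, z, w].
In Python, from rig import robot gives the robot as it stands.
- The arm moves only by the shell command python3 -m crank 'ROWS' [FORCE]. ROWS is JSON, a list that holds one entry, the list of rows, each a list of 7 numbers: the turn, a rotation vector about the tool's x, y, z in degrees, then the shift along the tool's x, y, z in m, then the opening in per cent of the stroke, from 0 (shut) to 100 (fully open). In form: [[[ax, ay, az, dx, dy, dz, gripper], ...]]. A call has exactly 5 rows; each row shifts and turns the commanded pose from where the row before left it, along the tool's axes as they then stand; what a row does not reach is not made up. A row lasts 1/8 s, in which the tool goes at most 62.5 mm and 10.7 degrees, less where a joint would pass 70% of its speed; a pose out of reach is approached as far as the arm can. A call with a gripper value outside its range is refused whole. The fingers move at their own pace and stop on an object; FORCE is the grip in N (left out, the last holds). Time passes only in rows, so rows that do not move let the fingers close, or fill a call up. It gives the time, the measured TCP pose, the force and the opening at its end, in the units of the state.
- robot.get_obs(): the state, without advancing time (a new reading comes with each control period).
- robot.camera(name): name is "side" or "top"; returns a dict with "img" (384x512x3 uint8, red, green, blue), "K" (3x3 intrinsics, pixels), "dist_coeffs" ([k1, k2, p1, p2, k3] as OpenCV has them; the pictures are not rectified), "R" (3x3) and "t" (3): a world point X has camera coordinates R X + t. Camera axes: x right, y down, z forward; pixel columns grow to the right and rows downward; lengths in m; the calibration is good to about 2 mm. A picture is of the moment at which its call begins. There is no depth.
- robot.hand_in(): hands the job in, once; it reports no verdict.
Trained networks look in a picture, given as the dict that the camera call returned (one of the last four; its "shot" number tells which), for a name from the list of things; names that differ only in an ending like _2 or _b are one class to them, and where a whole thing is asked for, a point or a joint stands for the part that bears it (a point fixed in the world has none). Each returns a list of dicts, best first, with "conf" (0 to 1); they miss things now and then, are a little off and sometimes report something else, mostly with a low value. They report only what shows in the picture. A call takes as long as a camera call.
- robot.spot_in(picture, thing): "at" ([row, column] in pixels, amid what is visible of it).
The state is a dict: "time": time; "q": joint angles; "joint_velocities": joint speeds; "joint_torque": joint torques, N m; "position": TCP position; "tool_rot": TCP orientation; "ft_force": force on the tool from outside, world axes, zero at the start; "moment": the same for the moment, N m; "grip_width": finger opening in m.
Only numpy, scipy, OpenCV 4.12 (cv2) and the standard library are available. Lean on these libraries where they do the work, as an engineer would, in place of code of your own. Each camera call takes 0.05 s, during which the arm holds its last target.

TASK

Open the grey stock box: take the hooked rod from the black mat, reach it in under the yellow wire guard and draw the steel bolt by its black pin right back towards the front of the box, touching the bolt with nothing but the rod. Lay the rod flat on the mat again with handle and hook both over it, setting it down rather than dropping it, and then turn the smooth red ball knob anticlockwise (seen from above) until the blue hatch is fully open; do not push the hatch itself. Leave the box's hatch open and the bolt drawn, and do not disturb the yellow tin, the amber tape roll or the green bin.

Things in the scene. Friction and masses are not known exactly. Their poses are not given: they have to be found in the camera images.
- chest: Grey steel stock box with blue foot trim, fixed, 300 (x) x 440 (y) x 90 mm high; its flat top (the deck) is 90 mm above the table. Origin: centre of its underside; x points from its front (robot side) to its back, y to its left, z up. In this frame the knob's axis is at (-105, 60) mm, the bolt's line along x at y = -130 mm, the hatch and rails at x -59..124, y -70..200 mm, under 11 mm high.
- knob_ball (a point): Centre of the red smooth ball knob, 52 mm diameter, 52 mm above the deck, on a 22 mm stem over a 60 mm bearing disc 8 mm high. The knob's axis is vertical through this point. Slippery (friction about 0.3): grip it firmly across its widest part, pads at the height of this centre; gripped higher or off to one side, the fingers slip. Turning needs about 0.25 N m.
- knob (a joint): Angle of the ball knob, rad: 0 shut, grows anticlockwise seen from above, end stop 2.4 (hatch fully open). A white pointer on its stem turns with it. It stays where it is left, so it can be turned in several grasps. Geared to the hatch: 50 mm per rad.
- hatch (a joint): Travel of the blue sliding hatch (170 x 140 x 6 mm) to the left (+y of the box), m: 0 shut, 0.12 fully open. Driven by the knob through a hidden rack. Its arm with an upturned lug (18 mm high, 65 mm behind the pin) hooks behind the bolt: with the bolt home, hatch and knob can hardly move (3 mm).
- hatch_mid (a point): Centre of the blue hatch's top face, 6 mm above the deck.
- bolt (a joint): Travel of the steel bolt towards the front of the box (-x of the box), m: 0 to 0.008 at the start (home), 0.06 at its end stop (fully drawn). It needs about 3 N and stays where it is left.
- bolt_pin (a point): On the axis of the bolt's black upright pin, 30 mm above the deck. The pin is 12 mm thick and stands from the steel bar (20 mm wide, 180 mm long along x of the box, pin at its middle, top 16 mm above the deck, in staples 20 mm high) to 48 mm above the deck. At the start it is 72 to 80 mm inside the guard's front, too deep for a gripper.
- mat: Black rubber mat, fixed, 320 (x) x 150 (y) x 4 mm. Origin: centre of its underside; axes along its sides.
- rod: Hooked rod, about 170 g. Wooden handle 90 (x) x 24 (y) x 32 mm high; origin: centre of its underside, x along the rod towards the hook, z up. An 8 mm round steel shaft runs on the handle's axis (16 mm above its underside) from x = 45 to 205 mm, then bends square to its left (+y), level, as a hook whose tip reaches y = 34 mm. Centre of mass 15 to 20 mm in front of the origin.
- rod_hook (a point): Middle of the hook's side arm: in the rod's frame (205, 18, 16) mm. The arm is 8 mm thick, so its pulling face lies at x = 201 mm; it spans y 4..34 mm.
- tin: Yellow tin, loose, 66 mm diameter, 100 mm high, on the table; origin: centre of its underside. Leave alone.
- tape: Amber tape roll lying flat on the box's deck near its front left corner, loose, 68 mm outside diameter, 30 mm high; origin: centre of its underside. Leave alone.
- bin: Green open bin, loose, 150 x 110 x 80 mm high, on the table; origin: centre of its underside. Leave alone.
- guard_mouth (a point): Middle of the open front of the yellow wire guard, axes as the box: (-50, -154) mm in the box's frame, 37 mm above the deck. The guard's roof reaches from here 185 mm back and 59 mm to either side; its wires (5 mm thick, 30 mm apart) lie 75 mm above the deck on four 6 mm corner posts; front and sides are open.

How it is judged:
By the outcome, as a careful person would: the job done as asked, in the order asked, and still so for the second after the job is handed in, with the robot touching nothing.
It also fails if it takes over 72 s, if anything falls off the work surface, if the arm or the gripper's body presses on something with over 40 N, if the wrist force passes 120 N, or if a joint passes its speed limit or range.

## Working session

There is one attempt and no reset: what is moved stays moved. The work goes in short steps, Python scripts to look and compute and a shell command to move; the robot and the scene stay as the last step left them, time stands still between calls to the robot, and variables do not carry over. Pictures are saved under pics/ and viewed, and the job is handed in when it is done.

```bash
ls -la; mkdir -p pics
python3 - <<'E'
from rig import robot
import cv2
o=robot.get_obs(); print({k:(v if not hasattr(v,'round') else v) for k,v in o.items()})
print(robot.tip_extent)
for n in ("side","top"):
    c=robot.camera(n); cv2.imwrite(f"pics/{n}0.png",cv2.cvtColor(c["img"],cv2.COLOR_RGB2BGR))
    print(n,c["K"],c["dist_coeffs"],c["R"],c["t"],c["shot"])
    for th in ["chest","knob_ball","bolt_pin","mat","rod","rod_hook","tin","tape","bin","guard_mouth","hatch_mid","knob","bolt"]:
        try: print(th,[(d["at"],round(d["conf"],2)) for d in robot.spot_in(c,th)][:3])
        except Exception as e: print(th,e)
E
```

```text
total 12
drwxr-xr-x  3 agent agent 4096 Dec  7 16:18 .
drwxr-xr-x 23 root  root  4096 Dec  7 16:18 ..
drwxr-xr-x  2 agent agent 4096 Dec  7 16:18 pics
{'time': 0.0, 'q': array([-1.30447387e+00,  5.28481490e-01,  1.43388549e+00, -4.49254817e-05,
        1.18135705e+00, -1.78510414e-01]), 'joint_velocities': array([ 0.00133458,  0.0017766 ,  0.00063623,  0.00033713, -0.00191369,
       -0.00064552]), 'joint_torque': array([ 3.93608170e-04, -4.40040565e+01, -1.76592082e+01,  6.33374671e-02,
        5.82530466e-02, -1.66515920e-04]), 'position': array([ 0.26876434, -0.56348694,  0.22956753]), 'tool_rot': array([-0.15603224,  0.69043927, -0.6889349 ,  0.15593675]), 'ft_force': array([-0.21451792,  0.49399014,  0.18873781]), 'moment': array([ 0.0083817 ,  0.08019354, -0.00369838]), 'grip_width': 0.08731312928742778}
0.008
side [[363.22429452   0.         249.93941874]
 [  0.         363.22429452 196.11085604]
 [  0.           0.           1.        ]] [0.01932872 0.         0.         0.         0.        ] [[-0.97147913 -0.23666964 -0.0146894 ]
 [-0.1679027   0.73030405 -0.66216665]
 [ 0.
[... 831 characters left out ...]
7131 -0.06154144]
 [ 0.06184445  0.01703579 -0.9979404 ]] [-0.00512678  0.53065626  1.23897844] 2
chest [([270.8, 146.5], 0.57), ([140.5, 216.6], 0.56)]
knob_ball [([180.2, 196.1], 0.72), ([142.2, 212.9], 0.61), ([203.7, 358.2], 0.23)]
bolt_pin [([131.1, 256.5], 0.73)]
mat [([206.0, 358.8], 0.8)]
rod [([222.4, 356.8], 0.96), ([181.1, 191.8], 0.34)]
rod_hook [([222.2, 354.9], 0.87)]
tin [([272.5, 146.7], 0.93)]
tape [([188.0, 145.7], 0.83)]
bin [([115.1, 337.7], 0.73), ([130.3, 257.3], 0.58)]
guard_mouth [([139.2, 215.8], 0.88), ([127.3, 256.6], 0.59), ([272.3, 145.1], 0.47)]
hatch_mid [([127.5, 209.7], 0.85)]
knob [([177.6, 192.8], 0.62), ([126.5, 210.1], 0.28)]
bolt [([130.5, 260.6], 0.85)]
```

View pics/side0.png

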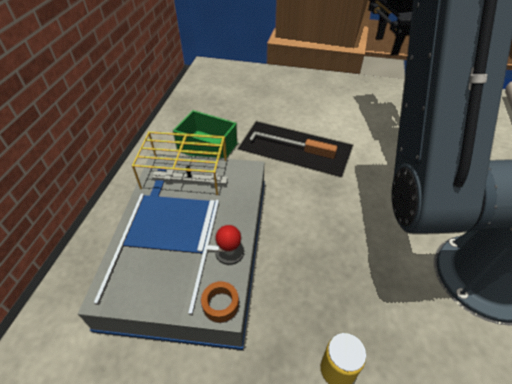

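View pics/top0.png

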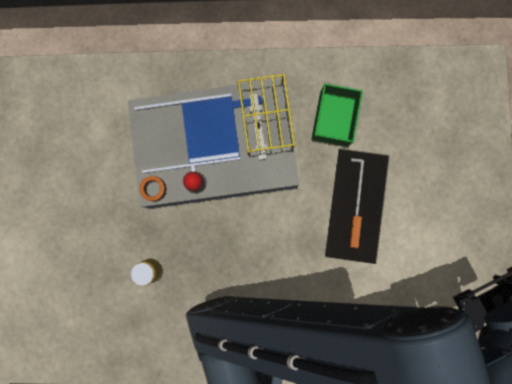

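Run:
```python
import cv2
a=cv2.imread("pics/top0.png"); 
cv2.imwrite("pics/top0b.png",cv2.resize(a[60:320,90:430],None,fx=2.3,fy=2.3,interpolation=cv2.INTER_CUBIC))
a=cv2.imread("pics/side0.png"); 
cv2.imwrite("pics/side0b.png",cv2.resize(a[90:384,100:440],None,fx=2,fy=2,interpolation=cv2.INTER_CUBIC))
```

```text
(no output)
```

View pics/top0b.png

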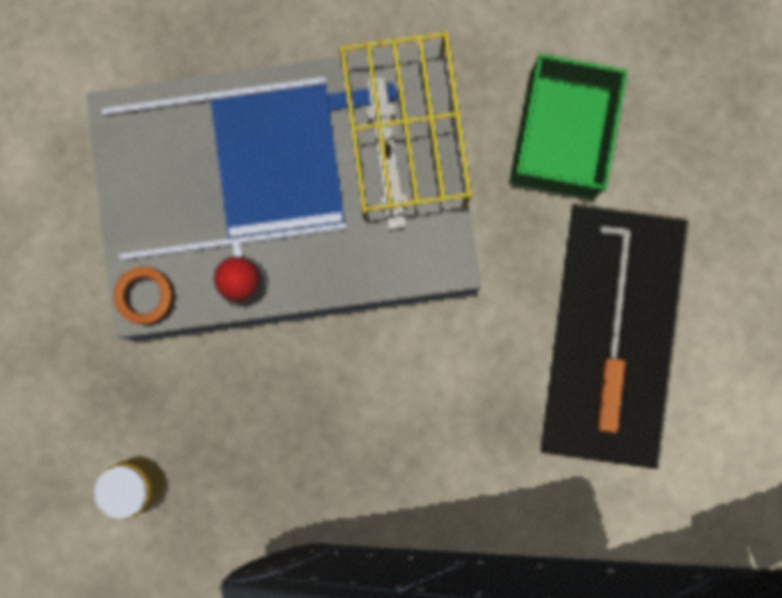

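View pics/side0b.png

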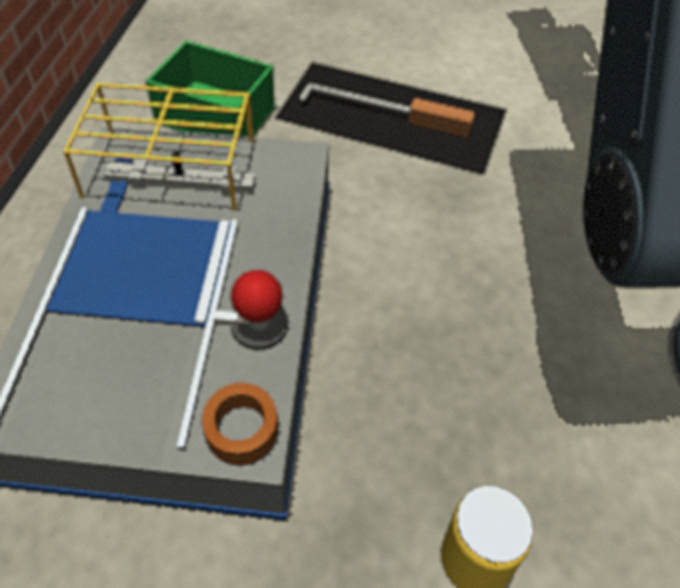

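The pictures agree. The box is ahead with its front towards the robot, the guard is at its right end, and the ball is at about (193,181) in the top view. The rod lies on the mat with its hook at the far end turned left, about (362,160). Next I'll fit the poses from clicked features in both views.

```bash
cat > h.py <<'E'
import numpy as np, cv2
from scipy.optimize import least_squares
from scipy.spatial.transform import Rotation as R
CAM={}
def setcams(robot=None):
    pass
K={"side":np.array([[363.22429452,0,249.93941874],[0,363.22429452,196.11085604],[0,0,1]]),
"top":np.array([[433.55045294,0,247.5847845],[0,433.55045294,188.7917744],[0,0,1]])}
D={"side":np.array([0.01932872,0,0,0,0]),"top":np.array([-0.03104786,0,0,0,0])}
Rm={"side":np.array([[-0.97147913,-0.23666964,-0.0146894],[-0.1679027,0.73030405,-0.66216665],[0.16744247,-0.6408147,-0.74921262]]),
"top":np.array([[-0.0166863,-0.99969694,-0.01809986],[-0.99794631,0.01777131,-0.06154144],[0.06184445,0.01703579,-0.9979404]])}
T={"side":np.array([0.52038022,0.17347022,0.80369496]),"top":np.array([-0.00512678,0.53065626,1.23897844])}
def proj(cam,X):
    p,_=cv2.projectPoints(np.asarray(X,float).reshape(-1,3),cv2.Rodrigues(Rm[cam])[0],T[cam],K[cam],D[cam]); return p[:,0]
def back(cam,uv,z):
    n=cv2.undistortPoints(np.array([[uv]],float),K[cam],D[cam])[0,0]
    d=Rm[cam].T@np.array([n[0],n[1],1]); c=-Rm[cam].T@T[cam]
    return c+d*(z-c[2])/d[2]
def place(p,X):
    c,s=np.cos(p[2]),np.sin(p[2]); X=np.asarray(X,float)
    return np.stack([p[0]+c*X[...,0]-s*X[...,1],p[1]+s*X[...,0]+c*X[...,1],X[...,2]],-1)
def fit(obs,p0):
    f=lambda p: np.concatenate([(proj(c,place(p,np.array(X)))[0]-uv) for c,uv,X in obs])
    r=least_squares(f,p0,loss="soft_l1"); return r.x,f(r.x).reshape(-1,2)
def t_(u,v): return np.array([u/2.3+90,v/2.3+60])-0.25
def s_(u,v): return np.array([u/2+100,v/2+90])-0.25
def obs_state(robot):
    o=robot.get_obs(); Q=R.from_quat(o["tool_rot"]); return o,Q
def delta(robot,pos,rodyaw):
    """shift (tool axes) & turn to reach pos, tool down, jaw axis z perpendicular to yaw dir"""
    o,Q=obs_state(robot); M=Q.as_matrix()
    best=None
    for s in (1,-1):
        z=s*np.array([-np.sin(rodyaw),np.cos(rodyaw),0]); y=np.array([0,0,-1.]); x=np.cross(y,z)
        G=np.stack([x,y,z],1); rv=R.from_matrix(M.T@G).as_rotvec(degrees=True)
        if best is None or np.linalg.norm(rv)<np.linalg.norm(best[0]): best=(rv,G)
    d=np.asarray(pos)-o["position"]
    print("t %.2f pos"%o["time"],o["position"].round(4),"w %.4f"%o["grip_width"],"F",o["ft_force"].round(1),"q",o["q"].round(2))
    print("turn deg",best[0].round(2),"shift pre-turn axes",(M.T@d).round(4),"post-turn axes",(best[1].T@d).round(4))
E
python3 - <<'E'
from h import *
mm=lambda x,y,z:[x/1e3,y/1e3,z/1e3]
tp=[("top",t_(121,332),mm(-150,220,90)),("top",t_(477,289),mm(-150,-220,90)),("top",t_(89,93),mm(150,220,90)),
("top",t_(237,279),mm(-105,60,142)),
("top",t_(341,47),mm(135,-95,165)),("top",t_(447,35),mm(135,-213,165)),("top",t_(469,197),mm(-50,-213,165)),("top",t_(363,210),mm(-50,-95,165))]
sd=[("side",s_(257,297),mm(-105,60,142)),("side",s_(284,484),mm(-150,220,90)),("side",s_(328,147),mm(-150,-220,90)),
("side",s_(98,87),mm(135,-213,165)),("side",s_(248,94),mm(-50,-213,165)),("side",s_(233,160),mm(-50,-95,165)),("side",s_(68,152),mm(135,-95,165))]
for o in (tp,sd,tp+sd):
    p,r=fit(o,[0.6,0.1,0.1]); print("chest",p.round(4),np.degrees(p[2]).round(2)); print(r.round(1).tolist())
pc=p
pin=back("top",t_(387,150),.128); print("pin",pin)
c,s=np.cos(pc[2]),np.sin(pc[2]); d=pin[:2]-pc[:2]; print("pin in box",c*d[0]+s*d[1],-s*d[0]+c*d[1])
pin=back("side",s_(179,160),.128);d=pin[:2]-pc[:2]; print("pin side in box",c*d[0]+s*d[1],-s*d[0]+c*d[1])
rt=[("top",t_(606,360),mm(45,12,36)),("top",t_(625,361),mm(45,-12,36)),("top",t_(617,433),mm(-45,-12,36)),("top",t_(599,431),mm(-45,12,36)),
("top",t_(626,232),mm(205,0,20)),("top",t_(602,230),mm(205,32,20))]
rs=[("side",s_(308,88),mm(205,0,20)),("side",s_(303,99),mm(205,32,20)),("side",s_(412,106),mm(45,0,20))]
for o in (rt,rt+rs):
    p,r=fit(o,[0.45,-.3,0]); print("rod",p.round(4),np.degrees(p[2]).round(2)); print(r.round(1).tolist())
m=[("top",t_(573,207),mm(160,75,4)),("top",t_(687,219),mm(160,-75,4)),("top",t_(658,467),mm(-160,-75,4)),("top",t_(542,452),mm(-160,75,4)),
("side",s_(312,63),mm(160,-75,4)),("side",s_(506,109),mm(-160,-75,4)),("side",s_(485,173),mm(-160,75,4)),("side",s_(277,119),mm(160,75,4))]
for o in (m[:4],m):
    p,r=fit(o,[0.45,-.3,0]); print("mat",p.round(4),np.degrees(p[2]).round(2)); print(r.round(1).tolist())
print("tape",back("top",t_(144,296),.12),"tin",back("top",t_(122,491),.1))
E
```

```text
chest [0.6574 0.0801 0.1128] 6.46
[[-3.2, 2.1], [1.8, -0.2], [-1.3, -0.9], [-0.5, -0.3], [0.9, 0.8], [-0.1, 0.0], [0.1, -0.4], [0.6, -0.1]]
chest [0.6558 0.0804 0.1203] 6.89
[[0.8, -0.5], [0.1, 0.6], [1.1, -2.3], [0.2, -1.2], [-0.2, 0.3], [-1.6, 1.7], [-0.7, -0.4]]
chest [0.6564 0.0801 0.1178] 6.75
[[-2.8, 2.8], [2.0, -0.2], [-1.5, -0.2], [-0.3, 0.2], [0.7, 1.0], [-0.4, 0.0], [0.2, -0.5], [0.7, 0.1], [0.4, -0.6], [-0.6, 0.6], [1.1, -2.3], [0.3, -1.4], [-0.2, 0.2], [-1.7, 1.6], [-0.7, -0.6]]
pin [ 0.69327296 -0.04678032  0.128     ]
pin in box 0.021672124107944342 -0.13029696189442982
pin side in box 0.020346273194146905 -0.13054611371734198
rod [ 0.4018 -0.3183 -0.1397] -8.01
[[0.1, -0.7], [0.2, -0.1], [0.2, 0.3], [-0.4, 0.1], [0.2, 0.4], [-0.4, -0.1]]
rod [ 0.4017 -0.3187 -0.134 ] -7.68
[[0.1, -0.7], [0.3, -0.1], [0.5, 0.3], [-0.2, 0.2], [-0.1, 0.4], [-0.7, -0.0], [0.9, -1.1], [-0.4, -0.2], [-0.4, 1.9]]
mat [ 0.4772 -0.3323 -0.1509] -8.64
[[-0.6, -1.8], [0.6, -0.3], [0.5, 1.0], [-0.6, 0.5]]
mat [ 0.4761 -0.3312 -0.1502] -8.6
[[-1.0, -1.5], [0.3, 0.0], [0.2, 1.3], [-0.9, 0.9], [-0.7, -1.3], [1.0, -1.0], [0.2, 0.1], [-1.8, -0.8]]
tape [0.52951677 0.23823347 0.12      ] tin [0.30283165 0.26992486 0.1       ]
```

Run:
```python
from h import *
from rig import robot
delta(robot,[0.4117,-0.3199,0.10],np.radians(-7.9))
print(R.from_quat(robot.get_obs()["tool_rot"]).as_matrix().round(3))
```

```text
t 1.40 pos [ 0.269  -0.5642  0.2305] w 0.0869 F [-0.4 -0.6  0.1] q [-1.3   0.53  1.43  0.    1.18 -0.18]
turn deg [ 0.   33.38 -0.  ] shift pre-turn axes [-0.234   0.1306 -0.1591] post-turn axes [-0.1078  0.1305 -0.2616]
[[-0.903  0.     0.43 ]
 [-0.43   0.    -0.903]
 [-0.    -1.    -0.   ]]
```

```bash
python3 -m crank '[[[0,8,0,0,0.01,0,100],[0,8,0,0,0.01,0,100],[0,8,0,0,0.01,0,100],[0,8,0,0,0.01,0,100],[0,1.4,0,0,0.01,0,100]]]'; python3 -m crank '[[[0,0,0,-0.022,0,-0.052,60],[0,0,0,-0.022,0,-0.052,60],[0,0,0,-0.022,0,-0.052,60],[0,0,0,-0.022,0,-0.052,60],[0,0,0,-0.02,0,-0.052,60]]]'
python3 - <<'E'
from h import *
from rig import robot
delta(robot,[0.4117,-0.3199,0.10],np.radians(-7.9))
E
```

```text
time: 2.02
position: [0.269, -0.5642, 0.1802]
tool_rot: [-0.049, -0.705, 0.705, 0.049]
ft_force: [-0.4, -0.3, 0.0]
grip_width: 0.0871
time: 2.65
position: [0.4127, -0.3202, 0.1806]
tool_rot: [-0.049, -0.705, 0.706, 0.048]
ft_force: [0.9, 0.1, 0.3]
grip_width: 0.0535
t 2.65 pos [ 0.4127 -0.3202  0.1806] w 0.0535 F [0.9 0.1 0.3] q [-0.87  0.46  1.74  0.    0.94  0.83]
turn deg [-0.03  0.08 -0.04] shift pre-turn axes [ 0.0011  0.0806 -0.0002] post-turn axes [ 0.001   0.0806 -0.0001]
```

```bash
python3 -m crank '[[[0,0,0,0.001,0.04,0,60],[0,0,0,0,0.04,0,60],[0,0,0,0,0.04,0,60],[0,0,0,0,0.02,0,60],[0,0,0,0,0,0,60]]]'
python3 - <<'E'
from rig import robot
import cv2
a=robot.camera("side")["img"][...,::-1]; b=robot.camera("top")["img"][...,::-1]
cv2.imwrite("pics/g1.png",cv2.hconcat([cv2.resize(a[80:260,200:400],None,fx=1.9,fy=1.9,interpolation=2),cv2.resize(b[120:300,290:490],None,fx=1.9,fy=1.9,interpolation=2)]))
E
```

```text
time: 3.28
position: [0.4101, -0.3206, 0.0391]
tool_rot: [0.047, 0.706, -0.705, -0.049]
ft_force: [-1.0, 0.1, 0.1]
grip_width: 0.0521
```

View pics/g1.png

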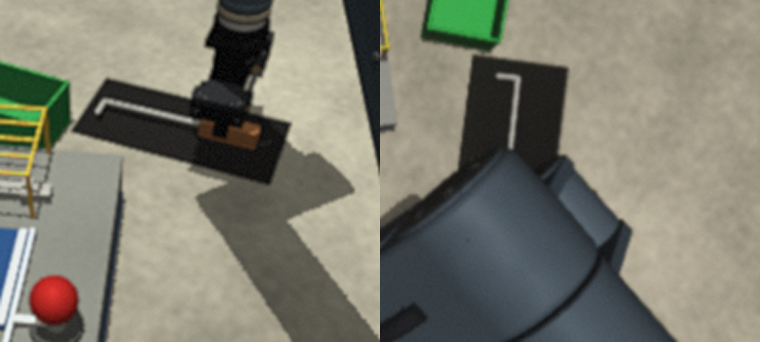

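Side view: the fingers straddle the orange handle at about its middle (222,125 in the crop). I'll go down and grip.

```bash
python3 -m crank '[[[0,0,0,0,0.012,0,60],[0,0,0,0,0.0105,0,60],[0,0,0,0,0,0,60],[0,0,0,0,0,0,10],[0,0,0,0,0,0,10]]]' 45;  python3 -m crank '[[[0,0,0,0,0,0,10],[0,0,0,0,0,0,10],[0,0,0,0,-0.005,0,10],[0,0,0,0,-0.015,0,10],[0,0,0,0,-0.04,0,10]]]' 45
python3 - <<'E'
from h import *
from rig import robot
pc=[0.6567,0.0801,np.radians(6.6)]
# entry: rod shaft y=-182 in box, hook centre at x=-75 => origin -280; grasp +? 
g=place(pc,np.array([-.270,-.182,0.21])); print(g)
delta(robot,g,np.radians(6.6))
E
```

```text
time: 4.0
position: [0.4109, -0.3215, 0.0183]
tool_rot: [-0.049, -0.705, 0.706, 0.049]
ft_force: [0.1, 0.3, 0.2]
grip_width: 0.0395
time: 4.62
position: [0.4098, -0.3204, 0.0779]
tool_rot: [0.048, 0.706, -0.704, -0.05]
ft_force: [-0.2, -0.7, -1.4]
grip_width: 0.0236
[ 0.40940791 -0.13172687  0.21      ]
t 4.62 pos [ 0.4098 -0.3204  0.0779] w 0.0236 F [-0.2 -0.7 -1.4] q [-0.88  0.63  1.82 -0.    0.7   0.83]
turn deg [  0.17 -14.52   0.15] shift pre-turn axes [ 0.0268 -0.1315 -0.1872] post-turn axes [-0.0213 -0.1321 -0.1875]
```

```bash
python3 -m crank '[[[0,0,0,0,-0.045,0,10],[0,0,0,0,-0.045,0,10],[0,-5,0,0,-0.04,0,10],[0,-5,0,0,0,0,10],[0,-4.5,0,0,0,0,10]]]' 45;  python3 -m crank '[[[0,0,0,-0.003,0,-0.035,10],[0,0,0,-0.004,0,-0.045,10],[0,0,0,-0.004,0,-0.045,10],[0,0,0,-0.005,0,-0.04,10],[0,0,0,-0.005,0,-0.022,10]]]' 45
python3 - <<'E'
from h import *
from rig import robot
pc=[0.6567,0.0801,np.radians(6.6)]
g=place(pc,np.array([-.270,-.182,0.21])); print(g)
delta(robot,g,np.radians(6.6))
a=robot.camera("side")["img"][...,::-1]; b=robot.camera("top")["img"][...,::-1]
cv2.imwrite("pics/g2.png",cv2.hconcat([cv2.resize(a[80:260,120:320],None,fx=1.9,fy=1.9,interpolation=2),cv2.resize(b[50:230,210:410],None,fx=1.9,fy=1.9,interpolation=2)]))
cv2.imwrite("pics/g2a.png",a);cv2.imwrite("pics/g2b.png",b)
E
```

```text
time: 5.25
position: [0.4107, -0.3213, 0.2099]
tool_rot: [0.041, -0.705, 0.707, -0.042]
ft_force: [-0.2, -0.2, -1.6]
grip_width: 0.0234
time: 5.88
position: [0.4089, -0.1308, 0.2088]
tool_rot: [-0.041, 0.706, -0.706, 0.041]
ft_force: [-0.1, 0.2, -1.2]
grip_width: 0.0242
[ 0.40940791 -0.13172687  0.21      ]
t 5.88 pos [ 0.4089 -0.1308  0.2088] w 0.0242 F [-0.1  0.2 -1.2] q [-0.57  0.3   1.93  0.    0.91  0.88]
turn deg [0.04 0.06 0.03] shift pre-turn axes [-0.0004 -0.0012  0.001 ] post-turn axes [-0.0004 -0.0012  0.001 ]
```

View pics/g2.png

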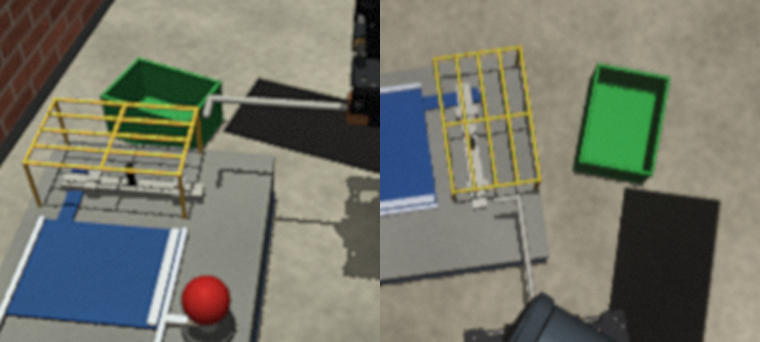

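```bash
cat >> h.py <<'E'
PC=[0.6567,0.0801,np.radians(6.6)]
def tri(us,ut):
    ns=cv2.undistortPoints(np.array([[us]],float),K["side"],D["side"]).reshape(2,1)
    nt=cv2.undistortPoints(np.array([[ut]],float),K["top"],D["top"]).reshape(2,1)
    P=[np.hstack([Rm[c],T[c][:,None]]) for c in("side","top")]
    X=cv2.triangulatePoints(P[0],P[1],ns,nt)[:,0]; return X[:3]/X[3]
def box(X):
    c,s=np.cos(PC[2]),np.sin(PC[2]); d=np.asarray(X)[:2]-PC[:2]; return np.array([c*d[0]+s*d[1],-s*d[0]+c*d[1]])
E
python3 - <<'E'
from h import *
a=cv2.imread("pics/g2a.png");b=cv2.imread("pics/g2b.png")
cv2.imwrite("pics/g2z.png",cv2.hconcat([cv2.resize(a[115:165,200:265],None,fx=6,fy=6,interpolation=2),cv2.resize(b[140:190,255:320],None,fx=6,fy=6,interpolation=2)]))
for us,ut in (((230,132.1),(284.2,153.7)),((229.5,139.5),(268.9,154))):
    X=tri(us,ut); print(X.round(4),box(X).round(4))
E
```

```text
[ 0.6046 -0.1091  0.2064] [-0.0735 -0.1819]
[ 0.599  -0.0719  0.2166] [-0.0748 -0.1444]
```

View pics/g2z.png

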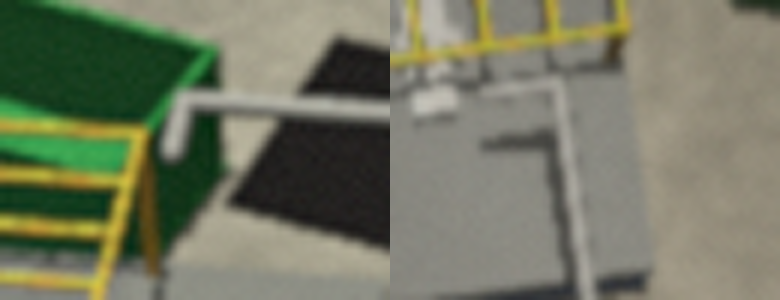

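The hook bend triangulates to box (-74, -182) mm, within 2 mm of the plan. I'll lower it to 35 mm above the deck and look along the entry path.

```bash
python3 -m crank '[[[0,0,0,0,0.025,0.001,10],[0,0,0,0,0.03,0,10],[0,0,0,0,0.022,0,10],[0,0,0,0,0.01,0,10],[0,0,0,0,0,0,10]]]' 45
python3 - <<'E'
from h import *
from rig import robot
delta(robot,place(PC,np.array([-.270,-.182,0.121])),np.radians(6.6))
a=robot.camera("side")["img"][...,::-1]; b=robot.camera("top")["img"][...,::-1]
cv2.imwrite("pics/g3.png",cv2.hconcat([cv2.resize(a[100:200,150:280],None,fx=3,fy=3,interpolation=2),cv2.resize(b[60:160,210:340],None,fx=3,fy=3,interpolation=2)]))
E
```

```text
time: 6.6
position: [0.4102, -0.1347, 0.121]
tool_rot: [-0.041, 0.706, -0.706, 0.04]
ft_force: [0.2, -0.4, -1.4]
grip_width: 0.0235
t 6.60 pos [ 0.4102 -0.1347  0.121 ] w 0.0235 F [ 0.2 -0.4 -1.4] q [-0.58  0.47  2.01 -0.    0.66  0.88]
turn deg [ 0.01 -0.04  0.02] shift pre-turn axes [ 0.0005 -0.     -0.003 ] post-turn axes [ 0.0005 -0.     -0.003 ]
```

View pics/g3.png

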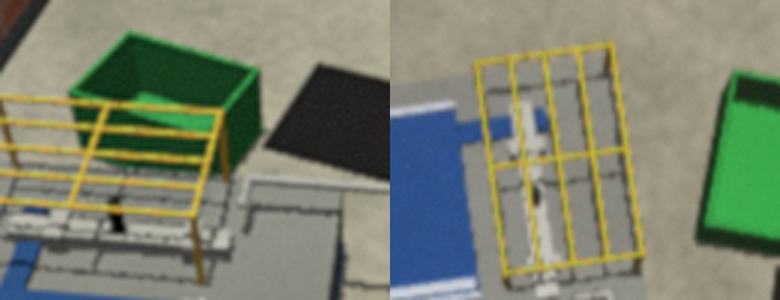

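```bash
python3 -m crank '[[[0,0,0,-0.02,0,0,10],[0,0,0,-0.03,0,0,10],[0,0,0,-0.03,0,0,10],[0,0,0,-0.025,0,0,10],[0,0,0,-0.014,0,0,10]]]' 45
python3 - <<'E'
from h import *
from rig import robot
delta(robot,place(PC,np.array([-.151,-.149,0.121])),np.radians(6.6))
a=robot.camera("side")["img"][...,::-1]; b=robot.camera("top")["img"][...,::-1]
cv2.imwrite("pics/g4.png",cv2.hconcat([cv2.resize(a[100:200,150:280],None,fx=3,fy=3,interpolation=2),cv2.resize(b[60:160,210:340],None,fx=3,fy=3,interpolation=2)]))
E
```

```text
time: 7.32
position: [0.5302, -0.1207, 0.1221]
tool_rot: [0.04, -0.705, 0.706, -0.042]
ft_force: [0.6, -0.0, -1.9]
grip_width: 0.0234
t 7.33 pos [ 0.5302 -0.1207  0.1221] w 0.0234 F [ 0.6 -0.  -1.9] q [-0.43  0.57  1.74 -0.    0.83  1.03]
turn deg [-0.08  0.03 -0.13] shift pre-turn axes [ 0.0022  0.001  -0.036 ] post-turn axes [ 0.0023  0.0011 -0.036 ]
```

View pics/g4.png

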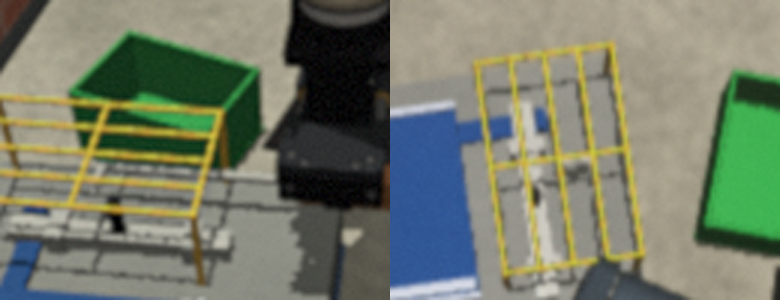

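Run:
```python
from h import *
im=cv2.imread("pics/g4.png")
im=cv2.resize(im,None,fx=1,fy=1)
b0=box([0.5302,-0.1207]);print(b0)
pts=[[b0[0]+.195,b0[1],.124],[b0[0]+.195,b0[1]+.034,.124],[b0[0]+.12,b0[1],.124]]
W=place(PC,np.array(pts))
for c,o,dx in (("side",(150,100),0),("top",(210,60),390)):
    for i,p in enumerate(proj(c,W)):
        q=((p-np.array(o)+.5)*3).astype(int); print(c,i,q+[dx,0]); cv2.circle(im,(q[0]+dx,q[1]),2,[(0,0,255),(255,0,255),(255,255,0)][i],-1)
cv2.imwrite("pics/g4o.png",im)
cv2.imwrite("pics/g4z.png",cv2.hconcat([cv2.resize(cv2.imread("pics/g4.png")[120:270,30:230],(400,300)),cv2.resize(im[120:270,470:670],(400,300))]))
```

```text
[-0.14874103 -0.1849297 ]
side 0 [104 165]
side 1 [ 94 194]
side 2 [194 172]
top 0 [592 162]
top 1 [554 167]
top 2 [604 244]
```

View pics/g4o.png

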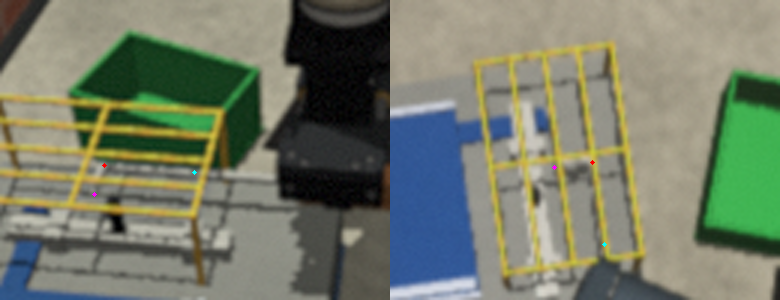

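View pics/g4z.png

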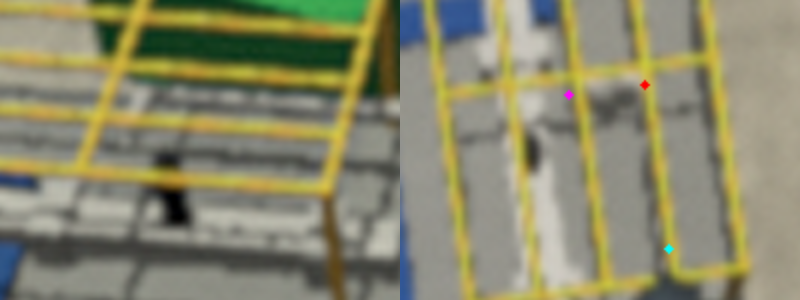

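The faint hook arm lies under the guard's cross wire in the top view, about 14 mm clear behind the black pin, as predicted. Now I'll sweep it left behind the pin.

```bash
python3 -m crank '[[[0,0,0,0,0,-0.008,10],[0,0,0,0,0,-0.01,10],[0,0,0,0,0,-0.01,10],[0,0,0,0,0,-0.007,10],[0,0,0,0,0,0,10]]]' 45
python3 - <<'E'
from h import *
from rig import robot
delta(robot,place(PC,np.array([-.151,-.149,0.121])),np.radians(6.6))
a=robot.camera("side")["img"][...,::-1]; b=robot.camera("top")["img"][...,::-1]
cv2.imwrite("pics/g5.png",cv2.hconcat([cv2.resize(a[130:190,160:240],None,fx=5,fy=5,interpolation=2),cv2.resize(b[80:140,235:315],None,fx=5,fy=5,interpolation=2)]))
E
```

```text
time: 8.05
position: [0.5241, -0.085, 0.1211]
tool_rot: [-0.041, 0.706, -0.706, 0.041]
ft_force: [-0.4, -0.3, -1.3]
grip_width: 0.0236
t 8.05 pos [ 0.5241 -0.085   0.1211] w 0.0236 F [-0.4 -0.3 -1.3] q [-0.37  0.56  1.77 -0.    0.81  1.08]
turn deg [0.01 0.05 0.02] shift pre-turn axes [0.0003 0.0001 0.0002] post-turn axes [0.0003 0.0001 0.0002]
```

View pics/g5.png

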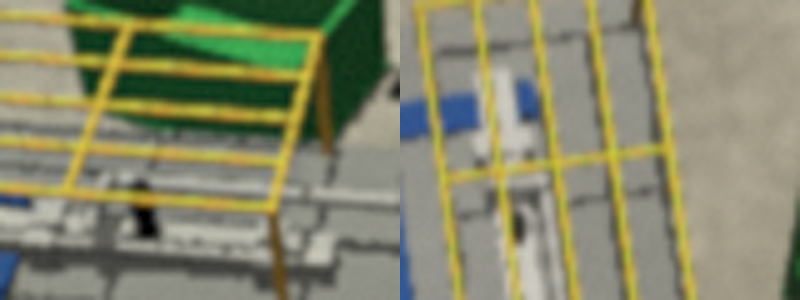

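The top view shows the arm across behind the pin at (500–550,180), with the shaft to the pin's right. I'll pull it towards the front.

```bash
python3 -m crank '[[[0,0,0,0.008,0,0,10],[0,0,0,0.01,0,0,10],[0,0,0,0.012,0,0,10],[0,0,0,0.012,0,0,10],[0,0,0,0.012,0,0,10]]]' 55;  python3 -m crank '[[[0,0,0,0.002,0,0,10],[0,0,0,0.002,0,0,10],[0,0,0,0.002,0,0,10],[0,0,0,0.001,0,0,10],[0,0,0,0,0,0,10]]]' 55
python3 - <<'E'
from h import *
from rig import robot
o=robot.get_obs(); print(o["ft_force"],o["position"],box(o["position"]))
a=robot.camera("side")["img"][...,::-1]; b=robot.camera("top")["img"][...,::-1]
cv2.imwrite("pics/g6.png",cv2.hconcat([cv2.resize(a[130:190,160:240],None,fx=5,fy=5,interpolation=2),cv2.resize(b[80:160,235:315],None,fx=5,fy=5,interpolation=2)[-300:]]))
E
```

```text
time: 8.78
position: [0.4704, -0.0923, 0.1212]
tool_rot: [0.04, -0.706, 0.706, -0.041]
ft_force: [3.7, 0.4, -1.9]
grip_width: 0.0238
time: 9.4
position: [0.464, -0.0928, 0.121]
tool_rot: [0.041, -0.706, 0.706, -0.041]
ft_force: [2.7, 0.2, -2.0]
grip_width: 0.0233
[ 2.72130361  0.17552701 -1.99730813] [ 0.4639576  -0.09279795  0.12104501] [-0.21133745 -0.14959885]
```

View pics/g6.png

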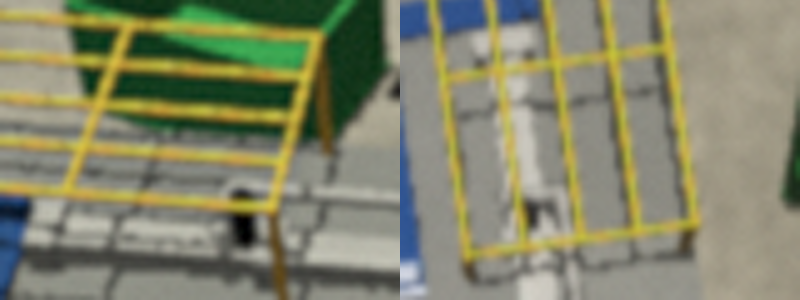

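The bolt is following at about 3 N. I'll creep on to the end stop.

```bash
python3 -m crank '[[[0,0,0,0.0015,0,0,10],[0,0,0,0.0015,0,0,10],[0,0,0,0,0,0,10],[0,0,0,0,0,0,10],[0,0,0,0,0,0,10]]]' 55;  python3 -m crank '[[[0,0,0,0.0015,0,0,10],[0,0,0,0.0015,0,0,10],[0,0,0,0,0,0,10],[0,0,0,0,0,0,10],[0,0,0,0,0,0,10]]]' 55
```

```text
time: 10.12
position: [0.4607, -0.0931, 0.121]
tool_rot: [-0.041, 0.706, -0.706, 0.04]
ft_force: [2.1, 0.1, -1.5]
grip_width: 0.0235
time: 10.75
position: [0.4598, -0.0938, 0.1213]
tool_rot: [0.039, -0.706, 0.706, -0.042]
ft_force: [5.5, 1.3, -3.3]
grip_width: 0.0238
```

```bash
python3 -m crank '[[[0,0,0,0.0015,0,0,10],[0,0,0,0.0015,0,0,10],[0,0,0,0,0,0,10],[0,0,0,0,0,0,10],[0,0,0,0,0,0,10]]]' 55;  python3 -m crank '[[[0,0,0,0.001,0,0,10],[0,0,0,0.001,0,0,10],[0,0,0,0,0,0,10],[0,0,0,0,0,0,10],[0,0,0,0,0,0,10]]]' 55;  python3 - <<'E'
from h import *
from rig import robot
o=robot.get_obs(); print(o["ft_force"],o["position"],box(o["position"]))
a=robot.camera("side")["img"][...,::-1]; b=robot.camera("top")["img"][...,::-1]
cv2.imwrite("pics/g7.png",cv2.hconcat([cv2.resize(a[130:190,160:240],None,fx=5,fy=5,interpolation=2),cv2.resize(b[80:160,235:315],None,fx=5,fy=5,interpolation=2)[-300:]]))
E
```

```text
time: 11.38
position: [0.4597, -0.0946, 0.1217]
tool_rot: [0.037, -0.705, 0.707, -0.044]
ft_force: [11.9, 4.2, -5.0]
grip_width: 0.0233
time: 12.0
position: [0.4597, -0.0952, 0.1221]
tool_rot: [0.036, -0.704, 0.707, -0.046]
ft_force: [14.5, 4.1, -5.8]
grip_width: 0.0236
[14.46745935  4.07494563 -5.76364733] [ 0.45971151 -0.09519952  0.12212818] [-0.21583143 -0.15149647]
```

View pics/g7.png

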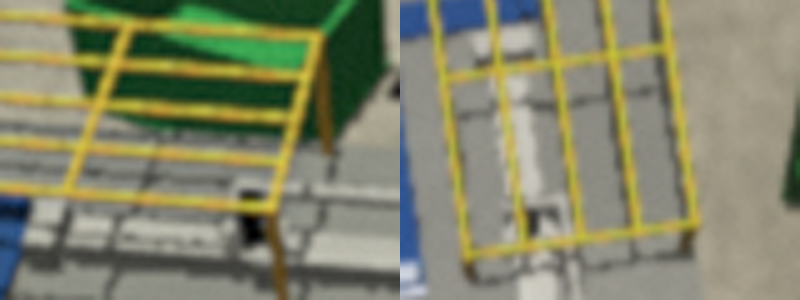

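The force climbed to 14 N while the position held at 0.4597, so the bolt is on its end stop. Now I'll unhook by moving in, then right.

```bash
python3 -m crank '[[[0,0,0,-0.006,0,0,10],[0,0,0,-0.006,0,0,10],[0,0,0,-0.005,0,0,10],[0,0,0,0,0,0,10],[0,0,0,0,0,0,10]]]' 45;  python3 - <<'E'
from h import *
from rig import robot
o=robot.get_obs(); print(o["ft_force"],o["position"],box(o["position"]))
a=robot.camera("side")["img"][...,::-1]; b=robot.camera("top")["img"][...,::-1]
cv2.imwrite("pics/g8.png",cv2.hconcat([cv2.resize(a[130:190,160:240],None,fx=5,fy=5,interpolation=2),cv2.resize(b[80:160,235:315],None,fx=5,fy=5,interpolation=2)[-300:]]))
E
```

```text
time: 12.72
position: [0.4691, -0.0919, 0.1209]
tool_rot: [-0.041, 0.706, -0.706, 0.04]
ft_force: [-0.4, 0.6, -1.8]
grip_width: 0.0239
[-0.43110976  0.56411591 -1.76913803] [ 0.46914629 -0.09190018  0.12086963] [-0.20607995 -0.14930341]
```

View pics/g8.png

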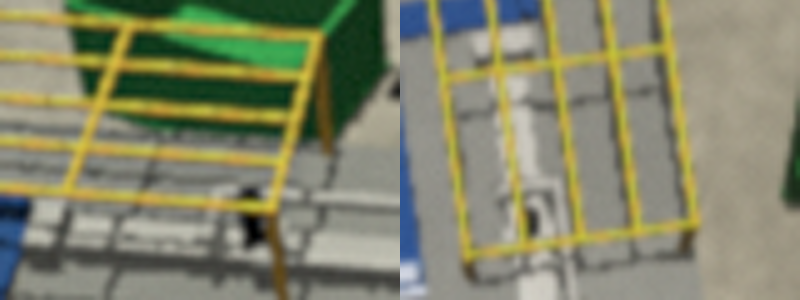

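```bash
python3 -m crank '[[[0,0,0,0,0,0.008,10],[0,0,0,0,0,0.01,10],[0,0,0,0,0,0.01,10],[0,0,0,0,0,0.008,10],[0,0,0,0,0,0,10]]]' 45;  python3 - <<'E'
from h import *
from rig import robot
o=robot.get_obs(); print(o["ft_force"],o["position"],box(o["position"]))
a=robot.camera("side")["img"][...,::-1]; b=robot.camera("top")["img"][...,::-1]
cv2.imwrite("pics/g9.png",cv2.hconcat([cv2.resize(a[130:190,160:240],None,fx=5,fy=5,interpolation=2),cv2.resize(b[80:160,235:315],None,fx=5,fy=5,interpolation=2)[-300:]]))
E
```

```text
time: 13.45
position: [0.4742, -0.1288, 0.1211]
tool_rot: [0.04, -0.706, 0.706, -0.04]
ft_force: [0.5, -0.4, -1.5]
grip_width: 0.0236
[ 0.49934721 -0.44690148 -1.52301821] [ 0.47421897 -0.1287527   0.12106989] [-0.20527662 -0.18649473]
```

View pics/g9.png

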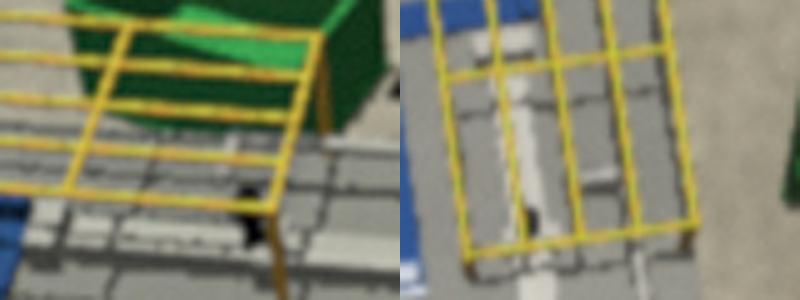

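The hook is clear to the right of the pin (arm at 585–615,180, pin at 530,220), and the pin has not moved. I'll withdraw, then lift.

```bash
python3 -m crank '[[[0,0,0,0.012,0,0,10],[0,0,0,0.02,0,0,10],[0,0,0,0.02,0,0,10],[0,0,0,0.02,0,0,10],[0,0,0,0,0,0,10]]]' 45;  python3 -m crank '[[[0,0,0,0,-0.02,0,10],[0,0,0,0,-0.03,0,10],[0,0,0,0,-0.03,0,10],[0,0,0,0,-0.01,0,10],[0,0,0,0,0,0,10]]]' 45
python3 - <<'E'
from h import *
from rig import robot
o=robot.get_obs(); print(o["ft_force"],o["position"],box(o["position"]))
delta(robot,[0.4117,-0.322,0.21],np.radians(-8.2))
a=robot.camera("side")["img"][...,::-1]; b=robot.camera("top")["img"][...,::-1]
cv2.imwrite("pics/g10.png",cv2.hconcat([cv2.resize(a[80:260,120:320],None,fx=1.9,fy=1.9,interpolation=2),cv2.resize(b[50:230,210:410],None,fx=1.9,fy=1.9,interpolation=2)]))
E
```

```text
time: 14.18
position: [0.4002, -0.1351, 0.121]
tool_rot: [-0.041, 0.707, -0.705, 0.039]
ft_force: [-0.1, -0.3, -1.1]
grip_width: 0.0237
time: 14.8
position: [0.4028, -0.1361, 0.2113]
tool_rot: [0.04, -0.706, 0.706, -0.041]
ft_force: [0.4, -0.1, -1.3]
grip_width: 0.0236
[ 0.43704113 -0.09195156 -1.27878448] [ 0.40284349 -0.13609455  0.21128044] [-0.27702293 -0.18558424]
t 14.80 pos [ 0.4028 -0.1361  0.2113] w 0.0236 F [ 0.4 -0.1 -1.3] q [-0.59  0.29  1.93  0.    0.92  0.87]
turn deg [-0.04 14.81 -0.07] shift pre-turn axes [0.0126 0.0014 0.1857] post-turn axes [-0.0353  0.0013  0.1827]
```

View pics/g10.png

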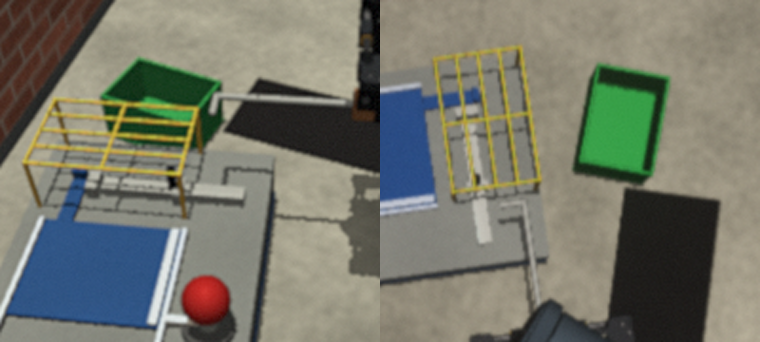

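The bar's front end now sticks out well past the guard, to (482,240), so the bolt is drawn, and the rod is still level. I'll take it back over the mat.

```bash
python3 -m crank '[[[0,5,0,0,0,0,10],[0,5,0,0,0,0,10],[0,4.8,0,0,0,0,10],[0,0,0,-0.007,0,0.035,10],[0,0,0,-0.008,0,0.04,10]]]' 45;  python3 -m crank '[[[0,0,0,-0.008,0.02,0.04,10],[0,0,0,-0.007,0.03,0.04,10],[0,0,0,-0.005,0.03,0.028,10],[0,0,0,0,0.03,0,10],[0,0,0,0,0.02,0,10]]]' 45
python3 - <<'E'
from h import *
from rig import robot
delta(robot,[0.4117,-0.322,0.0165],np.radians(-8.2))
a=robot.camera("side")["img"][...,::-1]; b=robot.camera("top")["img"][...,::-1]
cv2.imwrite("pics/g11.png",cv2.hconcat([cv2.resize(a[80:260,200:400],None,fx=1.9,fy=1.9,interpolation=2),cv2.resize(b[120:300,290:490],None,fx=1.9,fy=1.9,interpolation=2)]))
E
```

```text
time: 15.52
position: [0.406, -0.2122, 0.2097]
tool_rot: [0.049, 0.706, -0.705, -0.051]
ft_force: [1.1, 0.2, -1.7]
grip_width: 0.0239
time: 16.15
position: [0.4096, -0.3215, 0.0779]
tool_rot: [0.05, 0.707, -0.704, -0.052]
ft_force: [-0.7, 0.6, -0.9]
grip_width: 0.0239
t 16.15 pos [ 0.4096 -0.3215  0.0779] w 0.0239 F [-0.7  0.6 -0.9] q [-0.88  0.63  1.82  0.    0.7   0.84]
turn deg [ 0.2  -0.09  0.22] shift pre-turn axes [-0.0024  0.0614  0.0004] post-turn axes [-0.0022  0.0614  0.0002]
```

View pics/g11.png

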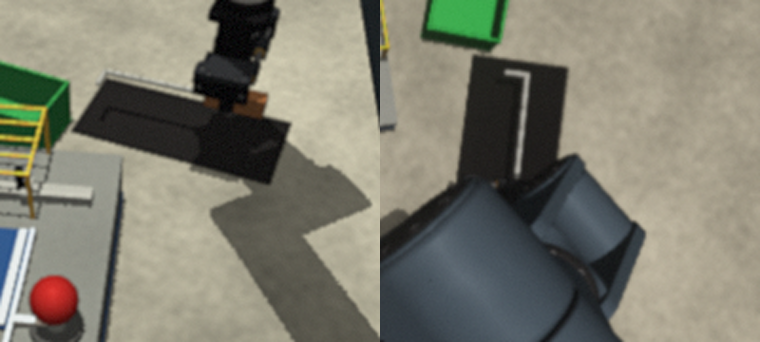

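```bash
python3 -m crank '[[[0,0,0,0,0.02,0,10],[0,0,0,0,0.02,0,10],[0,0,0,0,0.01,0,10],[0,0,0,0,0.005,0,10],[0,0,0,0,0,0,10]]]' 45;  python3 -m crank '[[[0,0,0,0,0.0015,0,10],[0,0,0,0,0.0015,0,10],[0,0,0,0,0.001,0,10],[0,0,0,0,0,0,10],[0,0,0,0,0,0,10]]]' 45
```

```text
time: 16.88
position: [0.411, -0.3222, 0.0262]
tool_rot: [-0.051, -0.705, 0.705, 0.051]
ft_force: [0.0, 0.4, -1.9]
grip_width: 0.0238
time: 17.5
position: [0.4109, -0.3222, 0.0221]
tool_rot: [-0.051, -0.705, 0.705, 0.051]
ft_force: [-0.0, 0.1, -1.4]
grip_width: 0.0236
```

```bash
python3 -m crank '[[[0,0,0,0,0.001,0,10],[0,0,0,0,0.001,0,10],[0,0,0,0,0.001,0,10],[0,0,0,0,0,0,10],[0,0,0,0,0,0,10]]]' 45;  python3 -m crank '[[[0,0,0,0,0.0008,0,10],[0,0,0,0,0.0008,0,10],[0,0,0,0,0,0,10],[0,0,0,0,0,0,10],[0,0,0,0,0,0,10]]]' 45
```

```text
time: 18.12
position: [0.4109, -0.3222, 0.019]
tool_rot: [0.051, 0.705, -0.705, -0.051]
ft_force: [-1.4, -1.0, -1.3]
grip_width: 0.0236
time: 18.75
position: [0.4109, -0.3223, 0.0184]
tool_rot: [-0.051, -0.705, 0.705, 0.051]
ft_force: [-2.0, 0.5, 5.7]
grip_width: 0.0238
```

Contact shows at +5.7 N upwards. I'll release, back up, and check.

```bash
python3 -m crank '[[[0,0,0,0,0,0,35],[0,0,0,0,0,0,50],[0,0,0,0,0,0,60],[0,0,0,0,0,0,60],[0,0,0,0,0,0,60]]]' 45; python3 -m crank '[[[0,0,0,0,-0.01,0,60],[0,0,0,0,-0.03,0,60],[0,0,0,0,-0.05,0,60],[0,0,0,0,-0.06,0,60],[0,0,0,0,-0.06,0,60]]]' 45
python3 - <<'E'
from h import *
from rig import robot
kn=place(PC,np.array([-.105,.06,.142])); print("knob",kn)
delta(robot,[kn[0],kn[1],0.22],np.radians(6.6))
a=robot.camera("side")["img"][...,::-1]; b=robot.camera("top")["img"][...,::-1]
cv2.imwrite("pics/g12.png",cv2.hconcat([cv2.resize(a[80:260,200:400],None,fx=1.9,fy=1.9,interpolation=2),cv2.resize(b[120:300,290:490],None,fx=1.9,fy=1.9,interpolation=2)]))
cv2.imwrite("pics/g12s.png",a);cv2.imwrite("pics/g12t.png",b)
E
```

```text
time: 19.38
position: [0.4109, -0.3222, 0.0173]
tool_rot: [0.051, 0.705, -0.705, -0.051]
ft_force: [0.6, 0.5, 0.1]
grip_width: 0.0516
time: 20.0
position: [0.4106, -0.3218, 0.2299]
tool_rot: [-0.051, -0.705, 0.705, 0.051]
ft_force: [0.9, -0.3, -1.0]
grip_width: 0.0517
knob [0.54549963 0.12763397 0.142     ]
t 20.00 pos [ 0.4106 -0.3218  0.2299] w 0.0517 F [ 0.9 -0.3 -1. ] q [-0.88  0.39  1.69  0.    1.06  0.83]
turn deg [-1.000e-02 -1.482e+01 -1.000e-02] shift pre-turn axes [-0.0693  0.0098 -0.4641] post-turn axes [-0.1857  0.0099 -0.431 ]
```

View pics/g12.png

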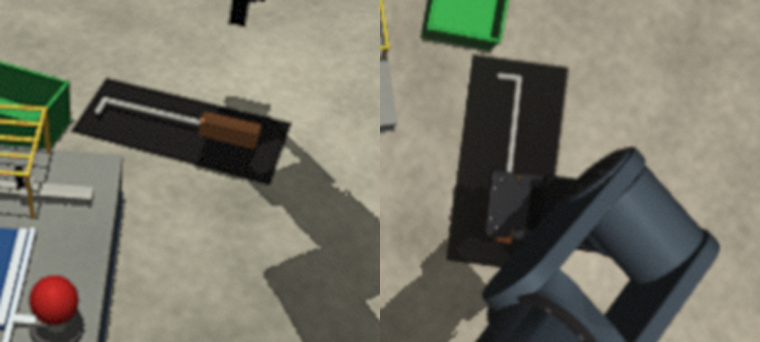

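The rod lies flat on the mat with handle and hook both over it. Next I'll measure the ball by colour in both views.

Run:
```python
from h import *
out={}
for c,f in (("side","pics/side0.png"),("top","pics/top0.png")):
  for f2 in (f,f"pics/g12{c[0]}.png"):
    hsv=cv2.cvtColor(cv2.imread(f2),cv2.COLOR_BGR2HSV)
    m=(cv2.inRange(hsv,(0,190,90),(5,255,255))|cv2.inRange(hsv,(174,190,90),(180,255,255)))
    cn,_=cv2.findContours(m,cv2.RETR_EXTERNAL,cv2.CHAIN_APPROX_NONE); cn=max(cn,key=cv2.contourArea)
    print(f2,cv2.minEnclosingCircle(cn),cv2.contourArea(cn)); out[c]=cv2.minEnclosingCircle(cn)[0]
X=tri(out["side"],out["top"]);print("tri",X,box(X)); print("top@.142",back("top",out["top"],.142),"side",back("side",out["side"],.142))
from rig import robot
delta(robot,[X[0],X[1],0.22],np.radians(-8.2))
```

```text
pics/side0.png ((227.8030242919922, 237.1969757080078), 11.932443618774414) 386.0
pics/g12s.png ((227.91510009765625, 237.29244995117188), 11.887073516845703) 381.5
pics/top0.png ((192.0, 180.6666717529297), 7.9233479499816895) 174.0
pics/g12t.png ((192.0, 180.6666717529297), 7.923338413238525) 165.5
tri [0.54630449 0.1282462  0.14424445] [-0.10413011  0.06051567]
top@.142 [0.54657453 0.12859148 0.142     ] side [0.54678459 0.12675366 0.142     ]
t 20.10 pos [ 0.4139 -0.3254  0.2349] w 0.0524 F [ 0.9 -0.4  0.5] q [-0.88  0.38  1.68  0.    1.06  0.84]
turn deg [-0.61  0.   -0.68] shift pre-turn axes [-0.0662  0.0107 -0.4681] post-turn axes [-0.0664  0.0149 -0.4679]
```

```bash
python3 -m crank '[[[0,0,0,-0.005,0,-0.03,85],[0,0,0,-0.007,0,-0.05,85],[0,0,0,-0.008,0,-0.055,85],[0,0,0,-0.008,0,-0.055,85],[0,0,0,-0.008,0,-0.055,85]]]' 45; python3 -m crank '[[[0,0,0,-0.008,0,-0.055,85],[0,0,0,-0.008,0,-0.055,85],[0,0,0,-0.008,0,-0.05,85],[0,0,0,-0.005,0,-0.035,85],[0,0,0,-0.003,0,-0.024,85]]]' 45
python3 - <<'E'
from h import *
from rig import robot
delta(robot,[.546,.128,0.131],np.radians(-8.2))
E
```

```text
time: 20.72
position: [0.4814, -0.0831, 0.2274]
tool_rot: [0.051, 0.705, -0.705, -0.051]
ft_force: [0.3, -0.1, 0.2]
grip_width: 0.0736
time: 21.35
position: [0.5441, 0.1292, 0.2272]
tool_rot: [0.05, 0.705, -0.705, -0.05]
ft_force: [0.4, -0.1, 0.0]
grip_width: 0.0743
t 21.35 pos [0.5441 0.1292 0.2272] w 0.0743 F [ 0.4 -0.1  0. ] q [0.03 0.44 1.6  0.   1.1  1.75]
turn deg [0.   0.09 0.04] shift pre-turn axes [-0.0021  0.0962  0.0009] post-turn axes [-0.002   0.0962  0.0009]
```

```bash
python3 -m crank '[[[0,0,0,-0.001,0.01,0.0005,85],[0,0,0,0,0.01,0,85],[0,0,0,0,0.01,0,85],[0,0,0,0,0,0,85],[0,0,0,0,0,0,85]]]' 60
python3 - <<'E'
from h import *
from rig import robot
delta(robot,[.546,.128,0.131],np.radians(-8.2))
a=robot.camera("side")["img"][...,::-1]; b=robot.camera("top")["img"][...,::-1]
cv2.imwrite("pics/k1.png",cv2.hconcat([cv2.resize(a[130:330,100:300],None,fx=1.9,fy=1.9,interpolation=2),cv2.resize(b[60:260,100:300],None,fx=1.9,fy=1.9,interpolation=2)]))
E
```

```text
time: 21.98
position: [0.5456, 0.1261, 0.1974]
tool_rot: [0.051, 0.705, -0.705, -0.051]
ft_force: [1.0, 0.7, 0.0]
grip_width: 0.074
t 21.98 pos [0.5456 0.1261 0.1974] w 0.0740 F [1.  0.7 0. ] q [0.03 0.48 1.63 0.   1.03 1.74]
turn deg [ 0.   -0.07  0.  ] shift pre-turn axes [-0.0002  0.0664 -0.0019] post-turn axes [-0.0002  0.0664 -0.0019]
```

View pics/k1.png

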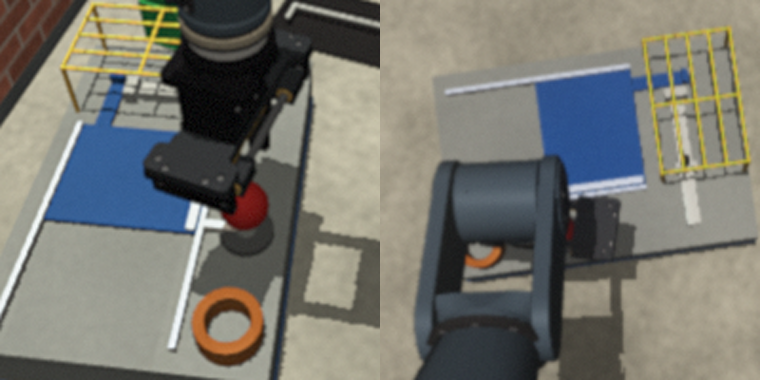

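The jaws are above the ball with a finger on either side. The tape at (228,325) is clear. I'll go down to the ball's centre height and grip.

```bash
python3 -m crank '[[[0,0,0,0,0.02,-0.002,85],[0,0,0,0,0.02,0,85],[0,0,0,0,0.018,0,85],[0,0,0,0,0.008,0,85],[0,0,0,0,0,0,85]]]' 60; python3 -m crank '[[[0,0,0,0,0,0,40],[0,0,0,0,0,0,20],[0,0,0,0,0,0,20],[0,0,0,0,0,0,20],[0,0,0,0,0,0,20]]]' 60;python3 - <<'E'
from h import *
from rig import robot
delta(robot,[.546,.128,0.131],np.radians(-8.2))
print(robot.get_obs()["moment"])
E
```

```text
time: 22.7
position: [0.5457, 0.1286, 0.1313]
tool_rot: [-0.05, -0.705, 0.705, 0.051]
ft_force: [-0.2, 0.4, 0.6]
grip_width: 0.0741
time: 23.32
position: [0.5458, 0.1269, 0.1319]
tool_rot: [-0.05, -0.704, 0.707, 0.05]
ft_force: [-0.5, -5.5, 1.0]
grip_width: 0.0499
t 23.32 pos [0.5458 0.1269 0.1319] w 0.0499 F [-0.5 -5.5  1. ] q [ 0.03  0.58  1.69 -0.    0.88  1.75]
turn deg [-0.19  0.08 -0.03] shift pre-turn axes [-0.0001  0.0009 -0.0011] post-turn axes [-0.0001  0.0009 -0.0011]
[-0.94144663  0.16519858  0.12468525]
```

The width of 49.9 mm is a little under 52, either from pad give or a slightly off-centre grip. I'll try a modest first turn and look.

```bash
python3 -m crank '[[[0,-3,0,0,0,0,20],[0,-5,0,0,0,0,20],[0,-6,0,0,0,0,20],[0,-6,0,0,0,0,20],[0,-5,0,0,0,0,20]]]' 60;python3 - <<'E'
from h import *
from rig import robot
delta(robot,[.546,.128,0.131],np.radians(16.8))
print(robot.get_obs()["moment"])
a=robot.camera("side")["img"][...,::-1]; b=robot.camera("top")["img"][...,::-1]
cv2.imwrite("pics/k2.png",cv2.hconcat([cv2.resize(a[130:330,100:300],None,fx=1.9,fy=1.9,interpolation=2),cv2.resize(b[60:260,100:300],None,fx=1.9,fy=1.9,interpolation=2)]))
E
```

```text
time: 23.95
position: [0.5458, 0.1266, 0.1319]
tool_rot: [0.104, -0.698, 0.701, -0.104]
ft_force: [-1.1, -5.7, 2.0]
grip_width: 0.0501
t 23.95 pos [0.5458 0.1266 0.1319] w 0.0501 F [-1.1 -5.7  2. ] q [ 0.03  0.58  1.69 -0.    0.88  1.31]
turn deg [-0.18  0.15  0.05] shift pre-turn axes [-0.0006  0.0009 -0.0013] post-turn axes [-0.0006  0.0009 -0.0012]
[-1.10368481  0.09800299 -0.25689821]
```

View pics/k2.png

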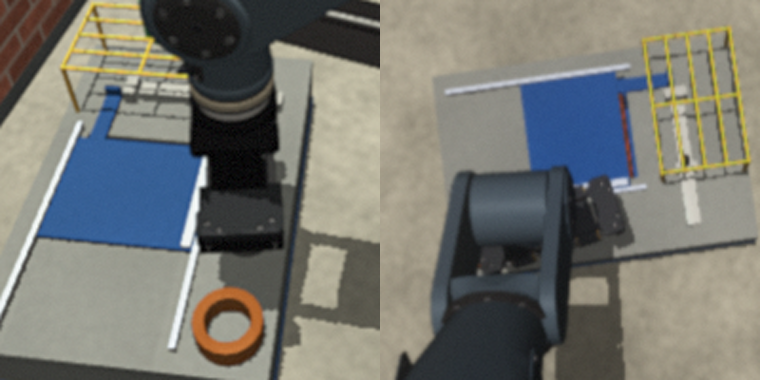

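The hatch moved about 21 mm for 25° of turn, as the gearing predicts, so there is no slip. I'll carry on turning.

```bash
for i in 1; do python3 -m crank '[[[0,-6,0,0,0,0,20],[0,-6,0,0,0,0,20],[0,-6,0,0,0,0,20],[0,-6,0,0,0,0,20],[0,-6,0,0,0,0,20]]]' 60; done; python3 -m crank '[[[0,-6,0,0,0,0,20],[0,-6,0,0,0,0,20],[0,-6,0,0,0,0,20],[0,-6,0,0,0,0,20],[0,-6,0,0,0,0,20]]]' 60
python3 - <<'E'
from h import *
from rig import robot
delta(robot,[.546,.128,0.131],np.radians(76.8))
print(robot.get_obs()["moment"])
a=robot.camera("side")["img"][...,::-1]; b=robot.camera("top")["img"][...,::-1]
cv2.imwrite("pics/k3.png",cv2.hconcat([cv2.resize(a[130:330,100:300],None,fx=1.9,fy=1.9,interpolation=2),cv2.resize(b[60:260,100:300],None,fx=1.9,fy=1.9,interpolation=2)]))
E
```

```text
time: 24.68
position: [0.546, 0.1264, 0.1319]
tool_rot: [0.282, -0.647, 0.65, -0.282]
ft_force: [-0.6, -7.3, 1.7]
grip_width: 0.0497
time: 25.3
position: [0.5463, 0.1263, 0.132]
tool_rot: [0.441, -0.552, 0.555, -0.44]
ft_force: [-0.9, -7.0, 0.5]
grip_width: 0.0501
t 25.30 pos [0.5463 0.1263 0.132 ] w 0.0501 F [-0.9 -7.   0.5] q [ 0.03  0.58  1.69 -0.01  0.88  0.26]
turn deg [-0.12  0.19  0.2 ] shift pre-turn axes [-0.0016  0.001  -0.0007] post-turn axes [-0.0016  0.001  -0.0007]
[-1.28942877 -0.22153772 -0.25958252]
```

View pics/k3.png

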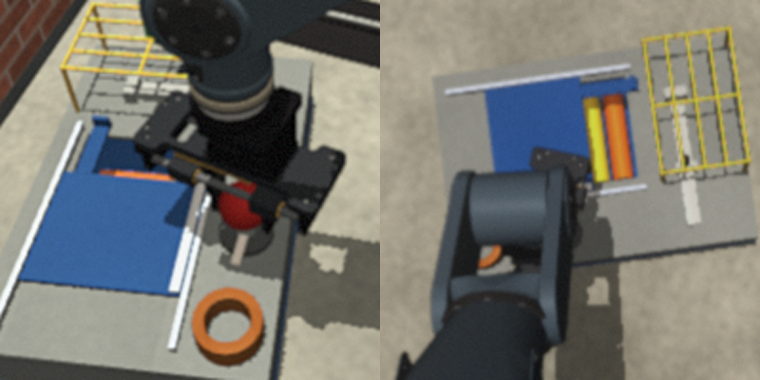

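```bash
python3 -m crank '[[[0,-6,0,0,0,0,20],[0,-6,0,0,0,0,20],[0,-6,0,0,0,0,20],[0,-6,0,0,0,0,20],[0,-6,0,0,0,0,20]]]' 60; python3 -m crank '[[[0,-5,0,0,0,0,20],[0,-5,0,0,0,0,20],[0,-5,0,0,0,0,20],[0,-3,0,0,0,0,20],[0,0,0,0,0,0,20]]]' 60
python3 - <<'E'
from h import *
from rig import robot
delta(robot,[.546,.128,0.131],np.radians(124.8))
print(robot.get_obs()["moment"])
E
python3 -m crank '[[[0,-1.5,0,0,0,0,20],[0,-1.5,0,0,0,0,20],[0,-1.5,0,0,0,0,20],[0,0,0,0,0,0,20],[0,0,0,0,0,0,20]]]' 60
python3 - <<'E'
from h import *
from rig import robot
delta(robot,[.546,.128,0.131],np.radians(129.3))
print(robot.get_obs()["moment"])
a=robot.camera("side")["img"][...,::-1]; b=robot.camera("top")["img"][...,::-1]
cv2.imwrite("pics/k4.png",cv2.hconcat([cv2.resize(a[130:330,100:300],None,fx=1.9,fy=1.9,interpolation=2),cv2.resize(b[60:260,100:300],None,fx=1.9,fy=1.9,interpolation=2)]))
E
```

```text
time: 26.02
position: [0.5466, 0.1263, 0.132]
tool_rot: [0.569, -0.419, 0.422, -0.568]
ft_force: [-1.1, -7.7, 0.3]
grip_width: 0.05
time: 26.65
position: [0.5468, 0.1264, 0.132]
tool_rot: [0.628, -0.326, 0.329, -0.626]
ft_force: [-0.6, -7.8, -0.6]
grip_width: 0.0501
t 26.65 pos [0.5468 0.1264 0.132 ] w 0.0501 F [-0.6 -7.8 -0.6] q [ 0.03  0.58  1.69 -0.    0.88 -0.58]
turn deg [0.01 0.06 0.24] shift pre-turn axes [-0.0017  0.0009  0.0003] post-turn axes [-0.0017  0.001   0.0003]
[-0.99681085 -0.46911719  0.10464878]
time: 27.28
position: [0.5468, 0.1265, 0.132]
tool_rot: [0.64, -0.301, 0.304, -0.638]
ft_force: [0.1, -7.9, -0.3]
grip_width: 0.0503
t 27.27 pos [0.5468 0.1265 0.132 ] w 0.0503 F [ 0.1 -7.9 -0.3] q [ 0.03  0.58  1.69 -0.    0.88 -0.65]
turn deg [0.02 0.02 0.24] shift pre-turn axes [-0.0017  0.001   0.0003] post-turn axes [-0.0017  0.001   0.0003]
[-0.85831184 -0.4983516  -0.0193752 ]
```

View pics/k4.png

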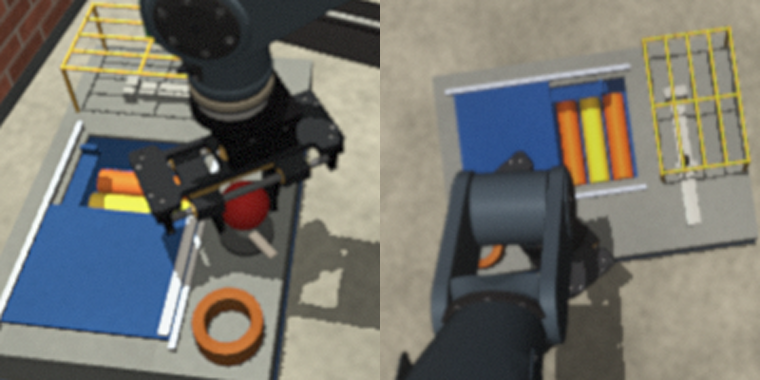

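```bash
python3 -m crank '[[[0,-1.5,0,0,0,0,20],[0,-1.5,0,0,0,0,20],[0,0,0,0,0,0,20],[0,0,0,0,0,0,20],[0,0,0,0,0,0,20]]]' 60
python3 - <<'E'
from h import *
from rig import robot
delta(robot,[.546,.128,0.131],np.radians(132.3))
print(robot.get_obs()["moment"], robot.get_obs()["joint_torque"])
E
python3 -m crank '[[[0,-1.5,0,0,0,0,20],[0,-1.5,0,0,0,0,20],[0,-1.5,0,0,0,0,20],[0,0,0,0,0,0,20],[0,0,0,0,0,0,20]]]' 60
python3 - <<'E'
from h import *
from rig import robot
delta(robot,[.546,.128,0.131],np.radians(136.8))
print(robot.get_obs()["moment"], robot.get_obs()["joint_torque"])
a=robot.camera("side")["img"][...,::-1]; b=robot.camera("top")["img"][...,::-1]
cv2.imwrite("pics/k5s.png",a); cv2.imwrite("pics/k5t.png",b)
cv2.imwrite("pics/k5.png",cv2.hconcat([cv2.resize(a[130:330,100:300],None,fx=1.9,fy=1.9,interpolation=2),cv2.resize(b[60:260,100:300],None,fx=1.9,fy=1.9,interpolation=2)]))
E
```

```text
time: 28.0
position: [0.5463, 0.127, 0.1319]
tool_rot: [0.646, -0.287, 0.288, -0.646]
ft_force: [0.7, -6.1, 1.1]
grip_width: 0.0499
t 28.00 pos [0.5463 0.127  0.1319] w 0.0499 F [ 0.7 -6.1  1.1] q [ 0.03  0.58  1.69 -0.    0.88 -0.7 ]
turn deg [ 0.01 -0.31  0.09] shift pre-turn axes [-0.0009  0.0009  0.0005] post-turn axes [-0.0009  0.0009  0.0005]
[-0.92332637 -0.08861725 -1.1717844 ] [  4.41494197 -40.84969997 -12.54313946   0.55490613   0.04878544
  -1.18568826]
time: 28.62
position: [0.5446, 0.1285, 0.1317]
tool_rot: [0.658, -0.26, 0.259, -0.657]
ft_force: [-4.2, -4.3, 4.9]
grip_width: 0.05
t 28.62 pos [0.5446 0.1285 0.1317] w 0.0500 F [-4.2 -4.3  4.9] q [ 0.03  0.58  1.69 -0.    0.88 -0.79]
turn deg [ 0.13  0.09 -0.06] shift pre-turn axes [0.0014 0.0007 0.0006] post-turn axes [0.0014 0.0007 0.0006]
[-0.8770502   0.58770938 -0.97278781] [  2.81885013 -38.95189047 -13.62370133   0.5177168   -1.08133346
  -0.92901522]
```

View pics/k5.png

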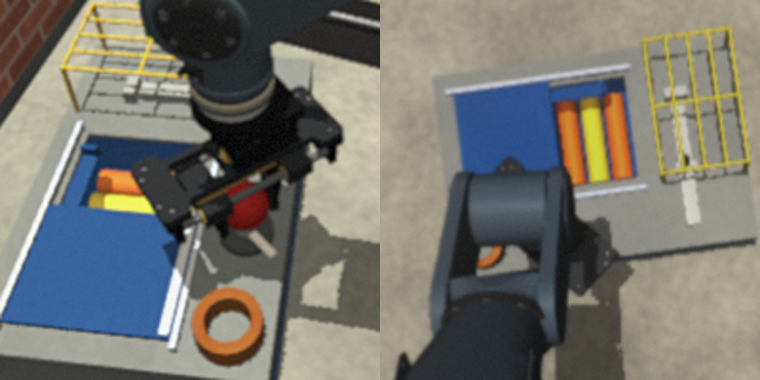

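The moment jumped to about -1.1 N m and the fingers then slipped, while the hatch did not move further: that is the end stop. I'll release and retreat straight up.

```bash
python3 -m crank '[[[0,0,0,0,0,0,60],[0,0,0,0,0,0,80],[0,0,0,0,0,0,85],[0,0,0,0,0,0,85],[0,0,0,0,0,0,85]]]' 60; python3 -m crank '[[[0,0,0,0,-0.01,0,85],[0,0,0,0,-0.03,0,85],[0,0,0,0,-0.04,0,85],[0,0,0,0,-0.05,0,85],[0,0,0,0,-0.05,0,85]]]' 60
python3 - <<'E'
from h import *
from rig import robot
delta(robot,[.40,.0,0.31],np.radians(129.3))
E
```

```text
time: 29.35
position: [0.546, 0.1289, 0.1314]
tool_rot: [-0.657, 0.26, -0.26, 0.658]
ft_force: [0.5, -0.1, 0.2]
grip_width: 0.0732
time: 29.98
position: [0.5455, 0.1286, 0.3137]
tool_rot: [-0.657, 0.26, -0.261, 0.658]
ft_force: [1.2, -0.1, -0.1]
grip_width: 0.0739
t 29.98 pos [0.5455 0.1286 0.3137] w 0.0739 F [ 1.2 -0.1 -0.1] q [ 0.03  0.35  1.49  0.    1.3  -0.78]
turn deg [-0.03  7.49  0.02] shift pre-turn axes [-0.018   0.0036 -0.1934] post-turn axes [ 0.0074  0.0037 -0.194 ]
```

Now I'll move aside, back towards the robot, for an unobstructed look.

```bash
python3 -m crank '[[[0,0,0,-0.004,0,-0.04,85],[0,0,0,-0.004,0,-0.045,85],[0,0,0,-0.004,0,-0.045,85],[0,0,0,-0.004,0,-0.04,85],[0,0,0,-0.002,0,-0.023,85]]]';  python3 - <<'E'
from h import *
from rig import robot
print(robot.get_obs()["position"])
a=robot.camera("side")["img"][...,::-1]; b=robot.camera("top")["img"][...,::-1]
cv2.imwrite("pics/e1s.png",a); cv2.imwrite("pics/e1t.png",b)
cv2.imwrite("pics/e1.png",cv2.hconcat([cv2.resize(a[100:384,100:390],(400,392),interpolation=2),cv2.resize(b[60:344,100:390],(400,392),interpolation=2)]))
E
```

```text
time: 30.6
position: [0.3988, -0.0004, 0.3121]
tool_rot: [0.657, -0.26, 0.261, -0.657]
ft_force: [-0.0, -0.2, 0.7]
grip_width: 0.0742
[ 3.98817074e-01 -3.92512778e-04  3.12106758e-01]
```

View pics/e1.png

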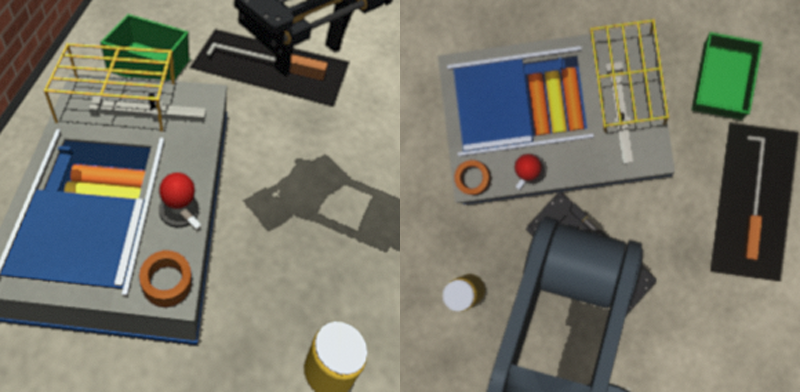

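The picture shows the hatch open with the stock visible, the bolt bar out past the guard, the rod flat on the mat, and the tin, tape and bin apparently in place. Now the quantitative checks.

Run:
```python
from h import *
def grab(c,u): return cv2.imread(f"pics/{c}0.png" if u==0 else f"pics/e1{c[0]}.png")
# hatch: blue extents in box frame via top view, deck z=.096
for u in (0,1):
    im=cv2.cvtColor(grab("top",u),cv2.COLOR_BGR2HSV); m=cv2.inRange(im,(105,150,110),(125,255,255))
    v,uu=np.nonzero(m); P=np.array([box(back("top",(a,b),.096)) for a,b in zip(uu,v)])
    s=P[(P[:,0]>-.04)&(P[:,0]<.02)]; print("hatch y range",np.percentile(s[:,1],[.5,99.5]).round(4))
# hook/pin, bar
b=grab("top",1)
cv2.imwrite("pics/e2.png",cv2.hconcat([cv2.resize(b[70:150,225:325],None,fx=4,fy=4,interpolation=2),cv2.resize(grab("side",1)[130:210,160:260],None,fx=4,fy=4,interpolation=2)]))
# unchanged objects: image differences
for c in ("top","side"):
    d=cv2.absdiff(grab(c,0),grab(c,1)).max(2)
    for n,w in (("bin",place([0,0,0],np.array([back("top",(337.7,115.1),.0)[0],back("top",(337.7,115.1),.0)[1],.04]))),("tin",np.array([.303,.27,.05])),("tape",np.array([.5295,.238,.105]))):
        x,y=proj(c,w)[0].astype(int); r=26; p=d[max(0,y-r):y+r,max(0,x-r):x+r]; print(c,n,(x,y),"px>40:",int((p>40).sum()))
```

```text
hatch y range [-0.0664  0.0669]
hatch y range [0.0523 0.1861]
top bin (np.int64(340), np.int64(111)) px>40: 0
top tin (np.int64(147), np.int64(270)) px>40: 0
top tape (np.int64(153), np.int64(188)) px>40: 133
side bin (np.int64(203), np.int64(133)) px>40: 0
side tin (np.int64(341), np.int64(358)) px>40: 0
side tape (np.int64(221), np.int64(300)) px>40: 4
```

View pics/e2.png

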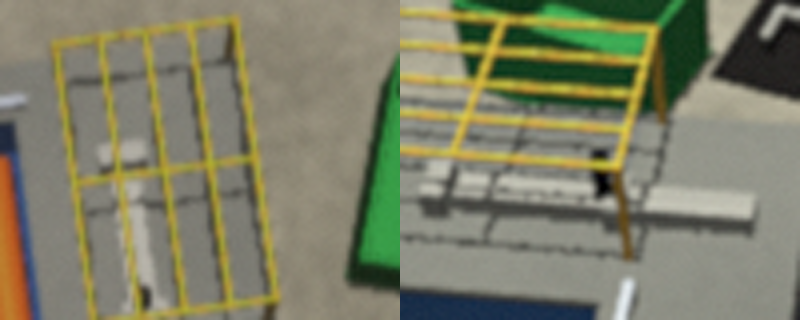

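Run:
```python
from h import *
for f in ("top0","e1t","side0","e1s"):
    im=cv2.cvtColor(cv2.imread(f"pics/{f}.png"),cv2.COLOR_BGR2HSV); m=cv2.inRange(im,(6,120,80),(16,255,255))
    x,y=(145,180) if f in("top0","e1t") else (200,275)
    if "top" in f or f=="e1t": s=m[172:206,136:168]
    else: s=m[280:325,198:242]
    M=cv2.moments(s,True); print("tape",f,M["m10"]/M["m00"],M["m01"]/M["m00"],M["m00"])
for uv,c in (((261.5,143.7),"top"),((160+602/4,130+172/4),"side")):
    print("pin",c,box(back(c,uv,.130)).round(4))
mm=lambda x,y,z:[x/1e3,y/1e3,z/1e3]
# rod in e1 crop top: scale 400/290, offset (100,60), panel x -400
def t2(u,v): return np.array([(u-400)*290/400+100,v*284/392+60])
o=[("top",t2(763,139),mm(205,0,20)),("top",t2(749,138),mm(205,32,20)),("top",t2(750,217),mm(45,12,36)),("top",t2(762,218),mm(45,-12,36)),("top",t2(758,259),mm(-45,-12,36)),("top",t2(747,258),mm(-45,12,36))]
p,r=fit(o,[.4,-.32,-.13]); print("rod",p,np.degrees(p[2]),abs(r).max())
mp=[0.4765,-.3318,np.radians(-8.6)]
W=place(p,np.array([mm(205,34,20),mm(209,0,20),mm(-45,12,4),mm(-45,-12,4)])); d=W[:,:2]-np.array(mp[:2]); c,s=np.cos(mp[2]),np.sin(mp[2])
print("rod points in mat frame",np.stack([c*d[:,0]+s*d[:,1],-s*d[:,0]+c*d[:,1]],1).round(3))
```

```text
tape top0 15.979661016949153 16.10169491525424 295.0
tape e1t 16.0446735395189 16.16151202749141 291.0
tape side0 21.41111111111111 19.442857142857143 630.0
tape e1s 21.319620253164558 19.449367088607595 632.0
pin top [-0.0297 -0.1326]
pin side [-0.2618 -0.1485]
rod [ 0.40108578 -0.32163224 -0.14079616] -8.067025663064973 1.4385750011375933
rod points in mat frame [[ 0.129  0.035]
 [ 0.133  0.001]
 [-0.121  0.01 ]
 [-0.121 -0.014]]
```

Run:
```python
from h import *
print("pin side",box(back("side",(160+202/4,130+172/4),.130)).round(4))
from rig import robot
print(robot.hand_in(), robot.get_obs()["time"])
```

```text
pin side [-0.032  -0.1234]
the job is handed in; nothing more can be done
the job is handed in; nothing more can be done
```

The stock box is open and I've handed the job in, at about 31 s of the 72 s allowed.

I gripped the hooked rod by its handle, reached it in under the guard and drew the bolt by its pin until it hit its end stop. Then I unhooked the rod, set it down on the mat and let go. I turned the ball knob anticlockwise to its end stop in one grasp and backed the arm clear.

**Last checks**
- **Bolt:** the pin is about 30 mm in front of the box's centre (-30 mm in the top view, -32 mm in the side view), which is the fully drawn position. The pull force rose from 3 N to about 14 N with the rod stopped, which also points to the end stop. Apart from the rod, nothing was planned to touch the bolt, and the pictures show no contact.
- **Rod:** it lies flat on the mat, and by measurement handle and hook are both well inside the edges. The force reading showed contact with the mat before I opened the gripper.
- **Hatch:** the camera measured about 119 mm of travel, against 120 mm for fully open. The turning moment jumped to about -1.2 N m while the hatch stayed still, and the fingers then slipped a little on the ball, so I take it as on its stop.
- **Tin, tape and bin:** the tin and bin show no change between the first and last pictures, and the tape's centre moved by less than 0.1 pixel.

**Disagreements**
- The gripper read 50 mm across the 52 mm ball, and there was a steady sideways force of 6–8 N while turning, so the grasp was probably 1–2 mm off centre. The knob still followed the turn.
- One side-view reading of the pin was far off because I used the wrong pixel. Corrected, it matched the top view to about 2 mm along the bolt's line, but its sideways reading is still about 7–9 mm off.

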